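# Show the customer the filter out of his heater box

### The arm

A 6-joint arm with a two-finger parallel gripper is mounted at the origin on the work surface. World frame = base frame: x ahead of the robot, y to its left, z up, the work surface at z = 0. Lengths are in m, angles in rad, forces in N, time in s.
With the tool pointing down it reaches from about 0.325 to 0.925 m from the base axis. Payload 3.1 kg.
Tool frame: the origin (TCP) lies midway between the tips of the shut fingers; the grasp point (between the pads) lies 19 mm behind it; z points along the fingers, x is the direction in which the jaws open and shut, and the axes are right-handed (so a half turn about z gives the same grasp; the last joint's range is limited). The gripper opens to 85 mm and grips with 20 to 120 N. Pads are 22 mm wide; open, the fingers measure 114 mm over their backs; the gripper's body (76 mm by 85 mm) begins 54 mm behind the grasp point. The pads swing forward as they close: fully open they stand 13 mm farther back than shut.
Start: joints at [1.103, 0.217, 1.613, -0, 1.311, -0.112], TCP at [0.218, 0.586, 0.231] pointing down, gripper open.
Joint ranges: [-2.75, 2.75], [-0.78, 2.1], [0.31, 2.55], [-1.13, 4.27], [0.13, 2.63], [-2.58, 2.58]. Speed limits (rad/s): [2.79, 2.79, 3.14, 3.14, 3.14, 3.14].

### API

Orientations are given as a unit quaternion [w, x, y, z].
In Python, from rig import move_to, servo_line, move_j, move_gripper, wait, ik, get_state, grab_frame, Unreachable, hand_in, trace, landmark_of gives the robot as it stands. Calls block until the motion is done:
- move_to(position, orientation): joint-space move of the TCP to a pose.
- servo_line(position, speed=0.15, rotation=None): straight line of the TCP; rotation=None keeps the orientation; speed is the mean speed in m/s.
- move_j(angles): joint-space move.
- move_gripper(opening, grip_force=None): opening from 0.0 (shut) to 1.0 (fully open); grip_force is the grip in N (None keeps the last); returns when the fingers have stopped.
- wait(seconds).
- ik(position, orientation): joint angles nearest the present ones, or None.
- get_state(): the state.
- grab_frame(name): name is "scene" or "side" or "wrist"; returns a dict with "color" (400x640x3 uint8, blue, green, red), "depth" (400x640 float32, m along the optical axis (not along the pixel's ray), 0 where there is no reading), "fx", "fy", "cx", "cy" (pixels), "xyz" and "attitude" of the camera in the world. Camera axes: x right, y up, looking along -z (the intrinsics and any distortion apply to the point x, -y, -z); pixel columns grow to the right and rows downward; lengths in m; the calibration is good to about 2 mm. A picture is of the moment at which its call begins.
A pose or a line that the arm cannot do raises Unreachable and nothing moves.
- hand_in(): hands the job in, once; it reports no verdict.
Trained networks look in the newest picture that a camera, given by its name, has taken for a name from the list of things; names that differ only in an ending like _2 or _b are one class to them, and where a whole thing is asked for, a point or a joint stands for the part that bears it (a point fixed in the world has none). Each returns a list of dicts, best first, with "confidence" (0 to 1); they miss things now and then, are a little off and sometimes report something else, mostly with a low value. They report only what shows in the picture. A call takes as long as a camera call.
- trace(name, camera): "pixels" (400x640 bool, what is visible of it) and "at" ([column, row] in pixels, amid what is visible of it).
- landmark_of(name, camera): "at" ([column, row] in pixels: a listed point, or the origin of a listed thing).
The state is a dict: "clock": time; "q": joint angles; "joint_vel": joint speeds; "tau": joint torques, N m; "ee_pos": TCP position; "tcp_rot": TCP orientation; "contact_force": force on the tool from outside, world axes, zero at the start; "torque": the same for the moment, N m; "grip_width": opening from 0.0 (shut) to 1.0 (fully open).
Only numpy, scipy, OpenCV 4.12 (cv2) and the standard library are available. Lean on these libraries where they do the work, as an engineer would, in place of code of your own. Each camera call takes 0.05 s, during which the arm holds its last target. There are 200 camera calls.

### The job

A customer has brought in the cabin-air filter box of his truck. Swing its hinged cover, which has a pull tab, right back so that it stays open, then draw the panel filter that stands under it up out of the box, keeping it upright. Finish holding the filter: keep it gripped and still, upright and at least a hand's breadth (10 cm) clear of the counter over the middle of the newspaper, with a broad pleated face turned squarely to the customer on the far side of the counter, opposite the robot; do not knock the other goods and books about.

Things in the scene. Friction and masses are not known exactly. Their poses are not given: they have to be found in the camera images.
- counter (a point): Middle of the wooden counter's top (z = 0). Its x axis points straight across the counter, from the robot to the customer's far side; its z axis points up.
- filter_box: Grey plastic filter box, fast on the counter: 236 mm long (x axis), 110 wide (y), rim 95 above the counter, walls 4 thick, louvres on the -y side, 28 mm deep duct stub low on the +y side. Origin: centre of the underside. Within 0.45 rad of straight ahead. Inside, the filter stands along x at mid-width, about 37 mm free each side; only its ends run in upright grooves (play 3 mm in y, 2 in x).
- cover (a joint): Hinged cover, a grey cap 236 x 110 mm, 30 high, 0.14 kg, its top 125 mm above the counter when shut. 0 rad = shut, growing as it swings up and back over the hinge on the box's +y side; stop at 2.5 rad, leaning outward. Nearly free hinge: let go below about 1.0 rad it falls shut, above about 1.4 rad it falls open to the stop by itself. Open, it rises to 165 mm above the counter and reaches 125 mm out past the hinge.
- cover_hinge (a point): Middle of the hinge line, on the +y rim of the box, 95 mm above the counter, 55 mm from the box's middle. The line runs along the box's x axis.
- cover_tab (a point): Grip point on the pull tab: an upright plate at the free (box -y) edge on top of the cover, 34 mm long (box x), 8 thick, 30 high. The point is 20 mm above the cover's top, 10 below the tab's upper edge, moves with the cover; when shut it lies 105 mm across the box from the hinge line and 50 above it. Gripped by its ends (34 mm apart) the tab can turn between the fingers as the cover swings.
- element: Panel filter, hidden under the shut cover: 200 mm long (x axis), 28 thick (y, square to the broad pleated faces), 105 high (z), 0.17 to 0.34 kg, stiff dark plastic frame, solid 24 mm top bar. Origin: its centre, 52.5 mm below the upper edge; in the box the centre is 64.5 mm above the counter and the upper edge 22 above the box's rim. Loose in its grooves; comes out straight up.
- newspaper: Folded newspaper lying flat on the counter, 240 mm (its x axis) by 300 mm (its y axis), on the half of the counter where the box is not. Origin: its middle. Paper-thin.
- ring_gear: Bystander: crown wheel lying flat, 196 mm across, 32 mm high, heavy. Origin: centre of the underside.
- pinion: Bystander: pinion standing on its head with the shaft up, 72 mm across, 150 mm high. Origin: centre of the underside.
- ledgers: Bystander: two ledgers in a pile, 210 x 150 mm, 48 mm high. Origin: centre of the underside.
- carton: Bystander: closed carton 220 x 110 mm, 36 mm high. Origin: centre of the underside.

How it is judged:
On the way, in this order (a step that is already met when the one before it is completed fails the run):
1. the cover is swung right back (past 2.2 rad) and stays there, the filter still in its box (value of joint cover above 2.2 rad and z of element in the frame of filter_box below 0.1 m), for 0.3 s.
2. the filter is drawn up clear of the box's rim, upright, in the fingers (z of element in the frame of filter_box above 0.15 m and angle between element's own z axis and vertical below 0.35 rad and contact force between the fingers and element above 1 N), for 0.1 s.
At the end, for the whole second after the job is handed in: The filter is held still in the fingers off the box, upright within 15 degrees, lower edge 90 mm or more above the counter, centre within 80 mm (level) of the newspaper's middle, broad face within 17 degrees of square to the far side; cover still swung back past 2.2 rad (horizontal distance between element and newspaper below 0.08 m and height (world z) of element above 0.1425 m and angle between element's own z axis and vertical below 0.26 rad and angle between the y axis of element and the x axis of counter, either way round below 0.3 rad and contact force between the fingers and element above 1 N and contact force between element and filter_box below 0.2 N and linear speed of element below 0.03 m/s and value of joint cover above 2.2 rad); the arm keeps its last pose, push and grip.
It fails at once if a bystander is pushed more than 30 mm (distance of any of ring_gear, pinion, ledgers, carton from where it was at the start of the episode above 0.03 m).
It also fails if it takes over 58 s, if anything falls off the work surface, if the arm or the gripper's body presses on something with over 40 N, if the wrist force passes 120 N, or if a joint passes its speed limit or range.

## Working session

There is one attempt and no reset: what is moved stays moved. The work goes in short steps, each a Python script; the robot and the scene stay as the last script left them, time stands still between calls to the robot, and variables do not carry over. Pictures are saved under pics/ and viewed, about 8 in all and at most 12, crops included, and the job is handed in when it is done.

```bash
ls; mkdir -p pics
cat > h.py <<'E'
import numpy as np, cv2
from scipy.spatial.transform import Rotation as R
from rig import *
def cam(f):
    w,x,y,z=f["attitude"]; return R.from_quat([x,y,z,w]).as_matrix(), np.array(f["xyz"])
def cloud(f):
    M,t=cam(f); d=f["depth"]; v,u=np.mgrid[:400,:640]
    P=np.stack([(u-f["cx"])/f["fx"]*d,-(v-f["cy"])/f["fy"]*d,-d],-1)
    return P@M.T+t
def ray(f,uv):
    M,t=cam(f); return t, M@np.array([(uv[0]-f["cx"])/f["fx"],-(uv[1]-f["cy"])/f["fy"],-1])
def atz(f,uv,z):
    t,d=ray(f,uv); return t+d*(z-t[2])/d[2]
def quat(xaxis_yaw, tilt_axis=None, tilt=0):
    # tool down, jaw axis at yaw
    c,s=np.cos(xaxis_yaw),np.sin(xaxis_yaw)
    x=np.array([c,s,0]); z=np.array([0,0,-1.]); y=np.cross(z,x)
    r=R.from_matrix(np.stack([x,y,z],1))
    if tilt_axis is not None: r=R.from_rotvec(np.array(tilt_axis)*tilt)*r
    q=r.as_quat(); return [q[3],q[0],q[1],q[2]]
E
python3 - <<'E'
from h import *
print(get_state())
ims=[]
for c in ["scene","side"]:
    f=grab_frame(c); P=cloud(f); print(c,f["xyz"],f["attitude"],[k for k in f])
    im=f["color"].copy()
    for n in ["filter_box","cover","newspaper","ring_gear","pinion","ledgers","carton"]:
        for t in trace(n,c)[:2]:
            m=t["pixels"]; Q=P[m&(f["depth"]>0)]
            print(n,"%.2f"%t["confidence"],np.round(t["at"]),len(Q),np.round(np.percentile(Q,[2,50,98],axis=0),3).tolist() if len(Q) else "")
            cv2.putText(im,n[:5],tuple(int(a) for a in t["at"]),0,.4,(0,0,255),1)
    for n,z in [("filter_box",0),("cover_hinge",.095),("cover_tab",.145),("newspaper",0),("counter",0),("element",.0645)]:
        for l in landmark_of(n,c)[:2]: print(" L",n,"%.2f"%l["confidence"],np.round(l["at"],1),np.round(atz(f,l["at"],z),3))
    ims.append(im)
cv2.imwrite("pics/a.png",cv2.resize(np.vstack(ims),(480*2*5//6//1,int(800*1.25)))[:,:] if 0 else cv2.resize(np.vstack(ims),(480,600)))
np.save("dummy",0)
E
```

```text
pics
{'clock': 0.0, 'q': array([ 1.10282196e+00,  2.17774733e-01,  1.61492706e+00,  2.19540661e-05,
        1.31129739e+00, -1.12217898e-01]), 'joint_vel': array([-0.00063911,  0.001019  , -0.00013778, -0.00014144,  0.00063932,
        0.00373511]), 'tau': array([-8.54541904e-04, -3.96861970e+01, -3.03844965e+01, -1.62521746e-04,
        1.00626494e-02, -5.56030145e-06]), 'ee_pos': array([0.21730192, 0.58514073, 0.2299592 ]), 'tcp_rot': array([ 5.62578380e-04,  8.21067269e-01,  5.70830178e-01, -1.06370609e-03]), 'contact_force': array([-0.04005845,  0.70648086, -0.69608767]), 'torque': array([0.00173842, 0.01870411, 0.03837954]), 'grip_width': 1.000644169599522}
scene [ 1.45647674 -0.15465122  1.05112438] [0.72482991 0.27076879 0.22741023 0.59126174] ['color', 'depth', 'fx', 'fy', 'cx', 'cy', 'xyz', 'attitude']
filter_box 0.71 [247. 200.] 3878 [[0.412, -0.255, 0.005], [0.579, -0.193, 0.123], [0.647, -0.121, 0.129]]
cover 0.94 [243. 188.] 2591 [[0.412, -0.255, 0.099], [0.547, -0.199, 0.125], [0.643, -0.142, 0.131]]
newspaper 0.68 [361. 187.] 5201 [[0.391, 0.022, -0.002], [0.517, 0.165
[... 1395 characters left out ...]
.] 3412 [[0.414, -0.262, 0.099], [0.521, -0.216, 0.125], [0.636, -0.146, 0.144]]
newspaper 0.83 [275. 206.] 4020 [[0.39, 0.022, -0.002], [0.506, 0.151, 0.003], [0.623, 0.312, 0.007]]
ring_gear 0.78 [376. 225.] 1927 [[0.701, -0.139, 0.002], [0.789, -0.061, 0.026], [0.878, 0.041, 0.035]]
pinion 0.55 [356. 183.] 627 [[0.743, 0.122, -0.0], [0.772, 0.143, 0.053], [0.822, 0.326, 0.151]]
carton 0.77 [302. 151.] 1381 [[0.515, 0.37, 0.001], [0.62, 0.406, 0.036], [0.729, 0.492, 0.042]]
 L filter_box 0.92 [294.6 284.1] [ 0.529 -0.199  0.   ]
 L cover_hinge 0.93 [284.4 244.8] [ 0.511 -0.136  0.095]
 L cover_tab 0.65 [294.4 262.1] [ 0.528 -0.25   0.145]
 L newspaper 0.96 [279.5 203. ] [0.516 0.159 0.   ]
```

View pics/a.png

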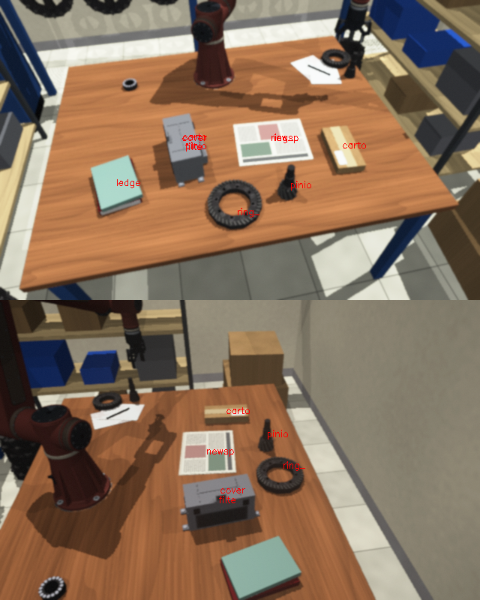

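Scene: box near (0.53,-0.20), with its tab on the robot's right side. The newspaper is near (0.51,0.165), and everything else is clear of the path. Next I fit the poses and go over the tab for a wrist look.

```bash
cat > b.py <<'E'
from h import *
def rect(pts):
    (c,s,a)=cv2.minAreaRect((pts[:,:2]*1000).astype(np.float32)); B=cv2.boxPoints((c,s,a))
    e=[B[1]-B[0],B[2]-B[1]]; e=max(e,key=np.linalg.norm); y=np.arctan2(e[1],e[0]); y=(y+np.pi/2)%np.pi-np.pi/2
    return np.round(c,1),np.round(s,1),round(y,3)
Ps=[];Ns=[];W=[]
for c in ["scene","side"]:
    f=grab_frame(c); P=cloud(f)
    m=cv2.erode(trace("cover",c)[0]["pixels"].astype(np.uint8),np.ones((3,3)))>0
    Q=P[m]; Q=Q[(Q[:,2]>.117)&(Q[:,2]<.132)]; Ps.append(Q); print(c,"cover",rect(Q))
    m=cv2.erode(trace("newspaper",c)[0]["pixels"].astype(np.uint8),np.ones((3,3)))>0
    Q=P[m]; Ns.append(Q); print("news",rect(Q))
    W.append(P[(np.abs(P[...,2])<.01)&(f["depth"]>0)])
print("both",rect(np.vstack(Ps)),rect(np.vstack(Ns)))
w=np.vstack(W)
# far edge of the counter
for a in np.arange(-.6,.6,.2):
    s=w[(abs(w[:,1]-a)<.02)&(w[:,0]<1.5)]; print(round(a,1),np.round(np.percentile(s[:,0],99.5),3))
E
python3 b.py
```

```text
scene cover (array([ 525.5, -200.1]), array([237.4, 108.7]), np.float32(0.085))
news (array([930.6,  91.7]), array([ 305.9, 1120.5]), np.float32(-0.172))
side cover (array([ 523.6, -201.3]), array([228.4, 110.9]), np.float32(0.086))
news (array([ 463.5, -341.6]), array([1321.4,  233.8]), np.float32(1.485))
both (array([ 525.6, -201.2]), array([237.4, 110.9]), np.float32(0.087)) (array([ 622.7, -184.5]), array([1297.7, 1048.9]), np.float32(0.716))
-0.6 0.95
-0.4 0.949
-0.2 0.949
0.0 0.949
0.2 0.949
0.4 0.95
```

```bash
cat >> h.py <<'E'
YAW=.087; C=np.array([.5255,-.201,0]); U=np.array([np.cos(YAW),np.sin(YAW),0]); V=np.array([-np.sin(YAW),np.cos(YAW),0])
E
python3 - <<'E'
from h import *
tab=C-.05*V+[0,0,.145]
best=None
for y in (YAW,YAW+np.pi):
    q=ik((tab+[0,0,.105]).tolist(),quat(y)); print(y,None if q is None else np.round(q,2))
    if q is not None and (best is None or abs(q[5])<best[0]): best=(abs(q[5]),y)
print(best)
for y in (np.pi,0): 
    q=ik([.507,.165,.25],quat(y)); print("final",None if q is None else np.round(q,2))
for y in (YAW+np.pi/2,YAW-np.pi/2): 
    q=ik((C+[0,0,.25]).tolist(),quat(y)); print("filt",None if q is None else np.round(q,2))
move_to((tab+[0,0,.105]).tolist(),quat(best[1])); s=get_state(); print(s["clock"],s["ee_pos"])
f=grab_frame("wrist"); P=cloud(f)
for l in landmark_of("cover_tab","wrist"): print(l, atz(f,l["at"],.145))
for t in trace("cover","wrist")[:1]: 
    Q=P[t["pixels"]&(f["depth"]>0)]; h=Q[Q[:,2]>.137]
    d=h-C; print(len(h),"tab u",np.percentile(d@U,[1,50,99]),"v",np.percentile(d@V,[1,50,99]),"z",h[:,2].max())
cv2.imwrite("pics/w1.png",f["color"])
E
```

```text
0.087 [-0.56  0.12  1.69 -0.    1.33 -0.65]
3.2285926535897933 [-0.56  0.12  1.69 -0.    1.33  2.49]
(np.float64(0.6488119890867212), 0.087)
final None
final [ 0.18  0.    1.81 -0.    1.33  0.18]
filt [-0.49  0.07  1.74 -0.    1.33 -2.15]
filt [-0.49  0.07  1.74 -0.    1.33  0.99]
4.825 [ 0.53017029 -0.2500491   0.24997684]
{'at': [321.4, 197.3], 'confidence': 0.82} [ 0.52800392 -0.2471002   0.145     ]
702 tab u [-0.0176202  -0.00170745  0.01445625] v [-0.05006492 -0.04320914 -0.04089382] z 0.15741023911018695
```

View pics/w1.png

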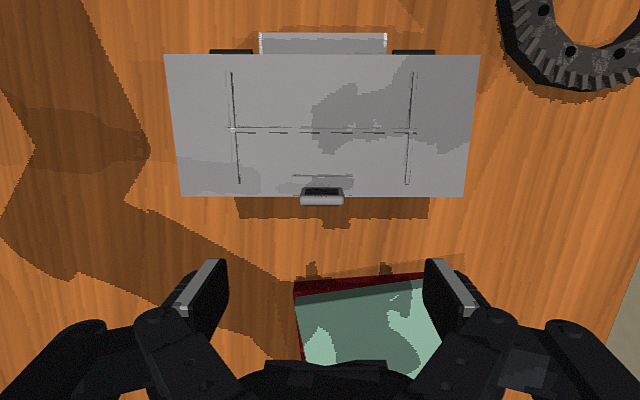

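The tab shows at (321,197), square between the fingers, about 4 mm off the first estimate. I correct for that, grip it and swing the cover.

```bash
sed -i 's/C=np.array(\[.5255,-.201,0\])/C=np.array([.5255-.0016-.0003,-.201+.0035,0])/' h.py
python3 - <<'E'
from h import *
tab=C-.05*V+[0,0,.145]
p=tab.copy(); p[2]=.125
servo_line(p.tolist(),.12); print(get_state()["contact_force"])
move_gripper(0.0,30); s=get_state(); print("grip",s["grip_width"],s["contact_force"],s["clock"])
for th in np.arange(.15,1.96,.15):
    y=-.105*np.cos(th)+.05*np.sin(th); z=.105*np.sin(th)+.05*np.cos(th)
    t=C+V*(.055+y)+[0,0,.095+z-.020]
    servo_line(t.tolist(),.15); s=get_state()
    print(round(th,2),s["grip_width"].round(3),np.round(s["contact_force"],1),np.round(s["torque"],2))
print(s["clock"])
f=grab_frame("side"); cv2.imwrite("pics/s1.png",f["color"][120:370,150:550])
E
```

```text
[ 0.18569283 -0.47851104  0.43562058]
grip 0.3871540861713909 [-4.95739418 -0.64703224  4.87185529] 6.6917Traceback (most recent call last):
  File "<stdin>", line 10, in <module>
AttributeError: 'float' object has no attribute 'round'
```

Gripped (width 0.387 × 85 ≈ 33 mm, as expected for the tab). I continue the arc from 0.15 rad.

Run:
```python
from h import *
for th in np.arange(.3,1.96,.15):
    y=-.105*np.cos(th)+.05*np.sin(th); z=.105*np.sin(th)+.05*np.cos(th)
    t=C+V*(.055+y)+[0,0,.095+z-.020]
    servo_line(t.tolist(),.15); s=get_state()
    print(round(th,2),round(float(s["grip_width"]),3),np.round(s["contact_force"],1),np.round(s["torque"],2))
print(s["clock"])
f=grab_frame("side"); cv2.imwrite("pics/s1.png",f["color"][120:370,150:550])
```

```text
0.3 0.39 [-3.7 -2.4  1.8] [-0.32  0.63 -0.06]
0.45 0.387 [-5.3 -2.   1.4] [-0.3   0.68 -0.1 ]
0.6 0.388 [-5.2 -2.8  0.8] [-0.33  0.71 -0.15]
0.75 0.391 [-5.1 -1.7  1.2] [-0.43  0.75 -0.08]
0.9 0.392 [-4.9 -2.8  1.6] [-0.4   0.82 -0.13]
1.05 0.391 [-5.  -1.3  2.3] [-0.4   0.82 -0.12]
1.2 0.389 [-4.8 -1.1  3. ] [-0.31  0.82 -0.12]
1.35 0.393 [-5.8 -0.9  3.3] [-0.25  0.84 -0.09]
1.5 0.392 [-5.5 -0.2  4. ] [-0.15  0.94 -0.14]
1.65 0.388 [-5.2  1.3  3.8] [-0.02  0.96 -0.13]
1.8 0.388 [-5.9  1.7  3.4] [ 0.08  0.81 -0.16]
1.95 0.389 [-5.2  2.8  4.3] [ 0.32  0.78 -0.19]
10.1583
```

View pics/s1.png

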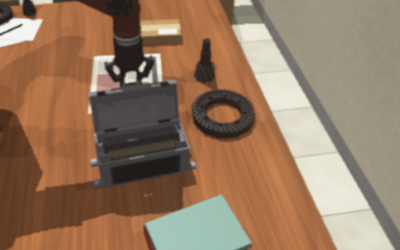

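The cover stands well back with the fingers on the tab at about (130,65), and the filter is visible in the box. Now I release, rise and look down on the filter.

Run:
```python
from h import *
move_gripper(1.0)
p=np.array(get_state()["ee_pos"]); servo_line((p+[0,0,.13]).tolist(),.2)
print(get_state()["contact_force"])
move_to((C+[0,0,.27]).tolist(),quat(YAW-np.pi/2)); s=get_state(); print(s["clock"],s["ee_pos"])
f=grab_frame("wrist"); P=cloud(f)
for l in landmark_of("element","wrist")[:2]: print(l, atz(f,l["at"],.0645))
for t in trace("element","wrist")[:1]: 
    Q=P[t["pixels"]&(f["depth"]>0)]; h=Q[abs(Q[:,2]-.117)<.008]
    d=h-C; print(t["confidence"],len(h),"u",np.percentile(d@U,[1,50,99]),"v",np.percentile(d@V,[1,50,99]),"z",np.median(h[:,2]))
    print(cv2.minAreaRect((d[:,:2]*1000).astype(np.float32)))
g=grab_frame("side"); P=cloud(g)
for t in trace("cover","side")[:1]:
    Q=P[t["pixels"]&(g["depth"]>0)]; d=Q-C; print("cover v,z",np.percentile(d@V,[1,99]),np.percentile(Q[:,2],[1,99]))
cv2.imwrite("pics/w2.png",np.vstack([cv2.resize(f["color"],(480,300)),cv2.resize(g["color"],(480,300))]))
```

```text
[-0.59579201  0.19385513 -1.18159985]
12.775 [ 0.52317758 -0.19696397  0.2689583 ]
{'at': [325.9, 175.2], 'confidence': 0.91} [ 0.52213825 -0.19669562  0.0645    ]
0.89 6598 u [-0.09703391  0.01467472  0.09837323] v [-0.01297523  0.00084029  0.01451757] z 0.11734816264150694
((-0.4423828125, 0.7341728210449219), (200.48275756835938, 28.05369758605957), 4.954626083374023)
cover v,z [0.05155102 0.15839041] [0.07574869 0.17058328]
```

View pics/w2.png

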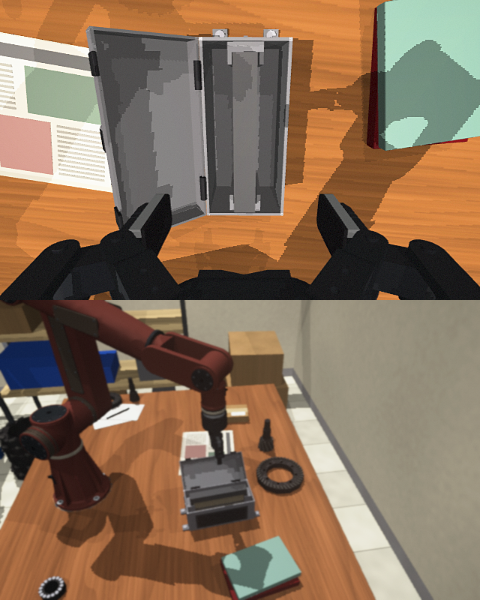

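The cover lies open at its stop (height 0.17) and the filter bar is centred within 1 mm. Now I grip it and draw it up.

Run:
```python
from h import *
move_gripper(0.62,80)
c=C-.0004*U+.0007*V
servo_line((c+[0,0,.15]).tolist(),.15); servo_line((c+[0,0,.082]).tolist(),.08)
print(np.round(get_state()["contact_force"],1))
move_gripper(0.0,80); s=get_state(); print("grip",s["grip_width"],np.round(s["contact_force"],1))
servo_line((c+[0,0,.20]).tolist(),.08); s=get_state(); print(s["grip_width"],np.round(s["contact_force"],1))
servo_line((c+[0,0,.295]).tolist(),.12); s=get_state(); print(s["clock"],s["grip_width"],np.round(s["contact_force"],1),s["ee_pos"])
# traverse at height, turning the jaws to world x
n=get_state()["ee_pos"]
servo_line([.507,.165,.295],.12,quat(0.)); 
servo_line([.507,.165,.245],.1); wait(.5); s=get_state(); print(s["clock"],s["grip_width"],np.round(s["contact_force"],1),s["ee_pos"])
ims=[]
for k in ["scene","side"]:
    f=grab_frame(k); P=cloud(f); ims.append(cv2.resize(f["color"],(480,300)))
    for t in trace("element",k)[:1]:
        Q=P[t["pixels"]&(f["depth"]>0)]; print(k,t["confidence"],len(Q),np.percentile(Q,[2,50,98],axis=0).round(3).tolist())
    for t in trace("cover",k)[:1]:
        Q=P[t["pixels"]&(f["depth"]>0)]; print("cover z",t["confidence"],np.percentile(Q[:,2],[1,99]),np.percentile((Q-C)@V,[1,99]))
    for t in landmark_of("newspaper",k)[:1]: print("news",t["confidence"],atz(f,t["at"],0))
cv2.imwrite("pics/e.png",np.vstack(ims))
```

```text
[-1.   0.6 -1. ]
grip 0.3141330547832937 [0.8 0.5 3.1]
0.3172329446914738 [-0.6  0.1 -1.7]
18.3083 0.317003218342004 [-0.2  0.8 -2. ] [ 0.52253927 -0.19652135  0.29385224]
22.625 0.3175116521126178 [ 1.3  0.8 -1.6] [0.50709132 0.16504311 0.24522663]
scene 0.68 2405 [[0.336, 0.062, 0.003], [0.518, 0.152, 0.232], [0.524, 0.26, 0.281]]
cover z 0.97 [0.04933356 0.1643422 ] [0.05518911 0.16785848]
news 0.66 [0.50525729 0.16566303 0.        ]
side 0.76 556 [[0.494, 0.06, 0.181], [0.508, 0.069, 0.274], [0.521, 0.215, 0.282]]
cover z 0.58 [0.00320855 0.16275959] [0.05544813 0.3058649 ]
news 0.89 [0.50004752 0.1748648  0.        ]
```

View pics/e.png

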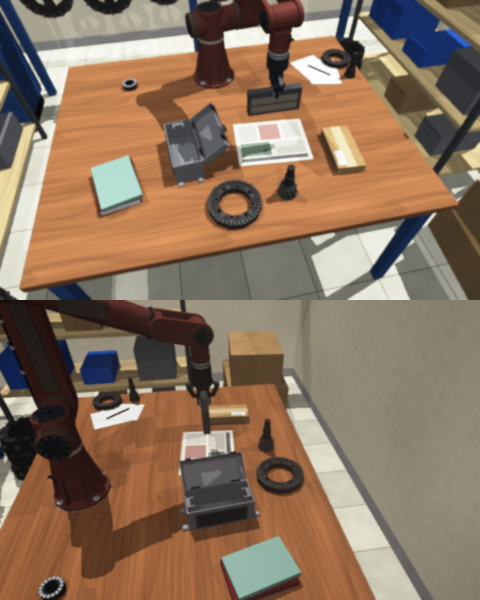

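The filter hangs upright. Its face is at x≈0.52 along the whole y range 0.06–0.26, so it is square to the far side. The cover is open, so I hand in.

```bash
python3 -c "
from h import *
hand_in(); s=get_state(); print(s['clock'],s['grip_width'],s['ee_pos'])"
```

```text
the job is handed in; nothing more can be done
the job is handed in; nothing more can be done
```

The job is handed in: the cover is swung right back and the filter is held upright over the newspaper with a broad face to the customer. I don't know the verdict, because the hand-in reports none.

I gripped the tab by its ends, swung the cover to about 1.95 rad and released it, and it fell open to its stop. I then gripped the filter's top bar at 80 N, lifted it straight up over the open cover and turned it to face the far side.

The last checks were at 22.6 s, just before the hand-in:
- **Grip:** the width was steady at 0.317 (about 27 mm, for the 28 mm bar).
- **Height:** the upper edge is at about 0.28 m, so the lower edge is about 0.175 m above the counter.
- **Position:** the gripper is at (0.507, 0.165). The two cameras put the newspaper's middle at (0.505, 0.166) and (0.500, 0.175), so they differ by about 1 cm, well inside the 80 mm allowed.
- **Facing:** the face lies at a nearly constant x of 0.52 across its whole width, so it is square and upright. I judged this from the depth readings and the picture, without fitting a plane.
- **Cover:** it is still back at its stop, with its top at about 0.164 m.
- **Other goods:** none look moved in the pictures; I did not re-measure their positions.

The network's outlines caught some stray pixels. In the last scene view the filter's outline took in some counter, and in the side view the cover's outline took in some background. One script stopped on a print error at the start of the cover swing; I resumed the swing from the same spot, with the tab still gripped.

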